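Clear the metal empties into the sink-side recycling caddy

ROBOT

A 6-joint arm with a two-finger parallel gripper is mounted at the origin on the work surface. World frame = base frame: x ahead of the robot, y to its left, z up, the work surface at z = 0. Lengths are in m, angles in rad, forces in N, time in s.
With the tool pointing down it reaches from about 0.425 to 0.95 m from the base axis. Payload 3.5 kg.
Tool frame: the origin (TCP) lies midway between the tips of the shut fingers; the grasp point (between the pads) lies 19 mm behind it; z points along the fingers, y is the direction in which the jaws open and shut (so a half turn about z gives the same grasp; the last joint's range is limited). The gripper opens to 85 mm and grips with 20 to 120 N. Pads are 22 mm wide; open, the fingers measure 114 mm over their backs; the gripper's body (76 mm by 85 mm) begins 54 mm behind the grasp point. The pads swing forward as they close: fully open they stand 13 mm farther back than shut.
Start: joints at [1.001, 0.286, 1.577, -0, 1.279, -0.15], TCP at [0.275, 0.616, 0.231] pointing down, gripper open.
Joint ranges: [-2.77, 2.77], [-0.9, 2.22], [0.21, 2.48], [-1.53, 4.67], [0.24, 2.81], [-2.84, 2.84]. Speed limits (rad/s): [2.79, 2.79, 3.14, 3.14, 3.14, 3.14].

INTERFACE

Orientations are given as a unit quaternion [x, y, z, w].
In Python, from plant import * gives the robot as it stands.
- The arm moves only by the shell command python3 -m jog 'ROWS' [FORCE]. ROWS is a JSON object of lists of equal length, an entry for each row: "travel": the shift along the world's x, y, z in mm, a list of three; "dr": the turn, a rotation vector about the world's x, y, z in degrees, a list of three; "jaw": the closure in counts, from 0 (fully open) to 255 (shut). In form: {"travel": [[x, y, z], ...], "dr": [[wx, wy, wz], ...], "jaw": [jaw, ...]}. A call has 1 to 5 rows; each row shifts and turns the commanded pose from where the row before left it; what a row does not reach is not made up. A row lasts 1/12 s, in which the tool goes at most 41.7 mm and 7.16 degrees, less where a joint would pass 70% of its speed; a pose out of reach is approached as far as the arm can. A call is refused whole if a number of a shift passes 41.7 or a number of a turn 7.16, either way. A call with a gripper value outside its range is refused whole. The fingers move at their own pace and stop on an object; FORCE is the grip in N (left out, the last holds). Time passes only in rows, so rows that do not move let the fingers close. It gives the time, the measured TCP pose, the force and the opening at its end, in the units of the state.
- get_state(): the state, without advancing time (a new reading comes with each control period).
- read_camera(name): name is "side" or "top"; returns the picture (400x640x3 uint8, red, green, blue); there is no depth.
- camera_info(name): a dict with "K" (3x3 intrinsics, pixels), "k1" (the pictures are not rectified: a ray, as slopes to the right and down, at radius r is drawn at 1 + k1 r^2 times it, then the intrinsics apply), "R" (3x3) and "t" (3): a world point X has camera coordinates R X + t. Camera axes: x right, y down, z forward; pixel columns grow to the right and rows downward; lengths in m; the calibration is good to about 2 mm. A picture is of the moment at which its call begins. camera_info takes no time and is no camera call.
- sign_off(): hands the job in, once; it reports no verdict.
The state is a dict: "time": time; "qpos": joint angles; "dq": joint speeds; "joint_efforts": joint torques, N m; "eef_pos": TCP position; "tcp_rot": TCP orientation; "contact_force": force on the tool from outside, world axes, zero at the start; "wrist_torque": the same for the moment, N m; "opening": opening from 0.0 (shut) to 1.0 (fully open).
Only numpy, scipy, OpenCV 4.12 (cv2) and the standard library are available. Lean on these libraries where they do the work, as an engineer would, in place of code of your own. Each camera call takes 0.05 s, during which the arm holds its last target. There are 200 camera calls.

TASK

Clear the metal empties: take the lid off the green recycling caddy that hangs in the sink and lay it on the aluminium tray, then get every empty into the caddy - slide the flat jar lids off the counter's edge so that they drop in, without picking them up, and take the spent coffee capsules off the turntable, leaving the salt cellar and the mustard jar standing there. Then put the caddy's lid back on, fully home all round, and leave the mug, bowl, spatula and soap bottle where they are.

Things in the scene. Friction and masses are not known exactly. Their poses are not given: they have to be found in the camera images.
- caddy: Green plastic open-topped caddy hung on a rail inside the sink basin, its mouth just below the counter's edge; fixed, its place along the edge (y) differs. Outside 160 mm (x) by 220 mm (y) by 180 mm high, walls 4 mm: mouth 152 by 212 mm. Origin: centre of its underside, z up; rim 180 mm above it. Beside and beyond it the basin is open, 220 mm deep.
- caddy_mouth (a point): Centre of the caddy's mouth, in the plane of its rim, 15 mm below the counter top.
- sink_edge (a point): Middle of the counter's straight edge over the sink: the edge runs along y, 230 mm to either side of this point, at counter height (z = 0). The caddy's near wall stands 15 mm beyond the edge; a flange of the caddy, level with its rim, bridges that gap.
- caddy_lid: Green loose lid, 130 g: plate 168 (x) by 228 (y) by 6 mm; a round-edged plug bar, 8 mm deep, under it fits the mouth with 4 mm play a side. No catch. Black grip bar on top, in the middle: 14 mm wide (x), 90 long (y), its top 36 mm above the origin. Origin: centre of the plate's underside; lies on the caddy's rim when home, 8 mm above the tray's floor when in the tray.
- tray: Aluminium tray on the counter at the left, fixed; 270 mm (x) by 210 mm (y), rim 14 mm high, floor 3 mm thick. Origin: centre of its underside. The lid lies inside the rim with its long side along the tray's x.
- turntable: Lazy Susan: foot fixed on the counter; its bamboo disc, 260 mm across, top 30 mm above the counter, spins freely about the vertical at the slightest touch. Origin: on the counter, on the spin axis; this pose is the foot's and does not turn.
- jar_lid1: Screw-on lid of a big food jar, sheet metal, gold, lying top up on the counter: a flat round disc 100 mm across and 14 mm thick, 28 g, too wide for a gripper; a closed solid for contact, with plain upright rim. Origin: centre of its underside, z up. Slides easily on the counter. May be absent.
- jar_lid2: Screw-on lid of a big food jar, sheet metal, red, lying top up on the counter: a flat round disc 100 mm across and 14 mm thick, 28 g, too wide for a gripper; a closed solid for contact, with plain upright rim. Origin: centre of its underside, z up. Slides easily on the counter. May be absent.
- jar_lid3: Screw-on lid of a big food jar, sheet metal, blue, lying top up on the counter: a flat round disc 100 mm across and 14 mm thick, 28 g, too wide for a gripper; a closed solid for contact, with plain upright rim. Origin: centre of its underside, z up. Slides easily on the counter. May be absent.
- capsule1: Spent aluminium coffee capsule, violet, standing mouth rim down on the turntable: rim 37 mm across and 2 mm high, above it a cone 31 mm across at the bottom narrowing to 25 mm at 26 mm height, 30 mm high overall, 16 g. Origin: centre of its rim side (underside), z up. May be absent.
- capsule2: Spent aluminium coffee capsule, blue, standing mouth rim down on the turntable: rim 37 mm across and 2 mm high, above it a cone 31 mm across at the bottom narrowing to 25 mm at 26 mm height, 30 mm high overall, 16 g. Origin: centre of its rim side (underside), z up. May be absent.
- capsule3: Spent aluminium coffee capsule, red, standing mouth rim down on the turntable: rim 37 mm across and 2 mm high, above it a cone 31 mm across at the bottom narrowing to 25 mm at 26 mm height, 30 mm high overall, 16 g. Origin: centre of its rim side (underside), z up. May be absent.
- salt: White salt cellar with steel top, 60 mm across, 56 mm high, standing loose on the turntable; stays there upright. Origin: centre of its underside.
- mustard: Small amber mustard jar with black cap, 54 mm across, 56 mm high, standing loose on the turntable; stays there upright. Origin: centre of its underside.
- mug: Steel mug with a side handle, 80 mm across, 85 mm high, on the counter; leave alone. Origin: centre of its underside.
- bowl: Blue melamine bowl, 114 mm across, 50 mm high; leave alone. Origin: centre of its underside.
- spatula: Wooden spatula, 240 mm long, lying flat on the counter at the left, near the robot; leave alone. Origin: near its middle, on its underside.
- soap: Green soap bottle, 60 mm across, 140 mm high; leave alone. Origin: centre of its underside.

How it is judged:
By the outcome, as a careful person would: the job done as asked, in the order asked, and still so for the second after the job is handed in, with the robot touching nothing.
Of jar_lid1, jar_lid2, jar_lid3 only 2 to 3 are there at a start; the rules pass over those that are not, and their reading is None.
Of capsule1, capsule2, capsule3 only 2 to 3 are there at a start; the rules pass over those that are not, and their reading is None.
At some moment in a run one of jar_lid1, jar_lid2, jar_lid3, capsule1, capsule2, capsule3 may be knocked a few centimetres aside while the robot is not near it.
It also fails if it takes over 210 s, if anything falls off the work surface, if the arm or the gripper's body presses on something with over 40 N, if the wrist force passes 120 N, or if a joint passes its speed limit or range.

## Working session

There is one attempt and no reset: what is moved stays moved. The work goes in short steps, Python scripts to look and compute and a shell command to move; the robot and the scene stay as the last step left them, time stands still between calls to the robot, and variables do not carry over. Pictures are saved under pics/ and viewed, about 12 in all and at most 16, crops included, and the job is handed in when it is done.

```bash
ls; mkdir -p pics
cat > h.py <<'E'
from plant import *
import numpy as np, cv2
def cam(n):
    c=camera_info(n); return [np.array(c[k],float) for k in("K","R","t")]+[c["k1"]]
def ray(n,u,v):
    K,R,t,k=cam(n); d=np.array([(u-K[0,2])/K[0,0],(v-K[1,2])/K[1,1]]); s=d.copy()
    for _ in range(20): s=d/(1+k*(s@s))
    return -R.T@t, R.T@np.array([s[0],s[1],1])
def onz(n,u,v,z):
    o,d=ray(n,u,v); return o+d*(z-o[2])/d[2]
def px(n,X):
    K,R,t,k=cam(n); p=R@np.array(X,float)+t; s=p[:2]/p[2]; s=s*(1+k*(s@s)); return K[0,0]*s[0]+K[0,2],K[1,1]*s[1]+K[1,2]
def snap(n,f=None):
    im=read_camera(n)[:,:,::-1].copy()
    if f: cv2.imwrite("pics/"+f,im)
    return im
E
python3 - <<'E'
from h import *
for n in("top","side"):
    snap(n,n+"1.png"); K,R,t,k=cam(n); print(n,K.tolist(),k,(-R.T@t).round(3),R.round(2).tolist())
print(get_state())
E
```

```text
pics
top [[509.4038774923661, 0.0, 309.3504201753093], [0.0, 509.4038774923661, 196.0735526957391], [0.0, 0.0, 1.0]] -0.013754514189513253 [0.296 0.013 1.449] [[0.02, -1.0, 0.01], [-0.99, -0.02, -0.13], [0.13, -0.01, -0.99]]
side [[384.3982770475654, 0.0, 322.70991125553184], [0.0, 384.3982770475654, 198.39954721809224], [0.0, 0.0, 1.0]] 0.011021007735810964 [ 0.077 -0.8    0.679] [[0.89, -0.46, 0.01], [-0.28, -0.55, -0.78], [0.36, 0.69, -0.62]]
{'time': 0.1, 'qpos': array([ 1.00100747e+00,  2.87129568e-01,  1.57800856e+00, -3.97236088e-06,
        1.27858640e+00, -1.49989112e-01]), 'dq': array([-0.00125912, -0.001329  , -0.00247946, -0.00076945,  0.00250217,
       -0.00083652]), 'joint_efforts': array([-4.58326995e-04, -4.07293081e+01, -2.93699867e+01, -2.00419408e-04,
        3.36440709e-03, -2.66882000e-05]), 'eef_pos': array([0.27476511, 0.61591015, 0.23006242]), 'tcp_rot': array([ 2.08361291e-01,  9.78051346e-01, -9.98317772e-04, -3.73611609e-04]), 'contact_force': array([ 0.21799095, -0.13881831, -0.15936148]), 'wrist_torque': array([ 0.01004277, -0.0047151 ,  0.02466344]), 'opening': 0.9982693102274582}
```

View pics/top1.png

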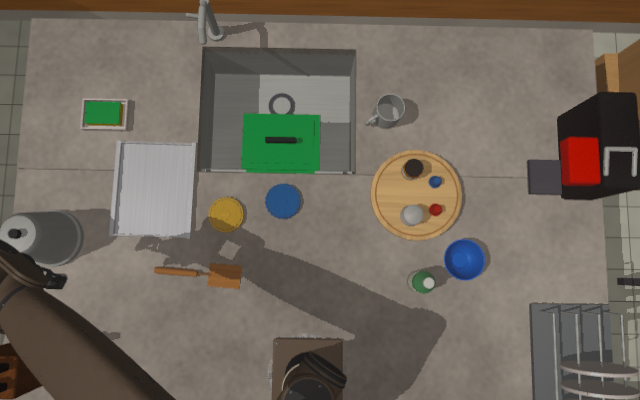

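View pics/side1.png

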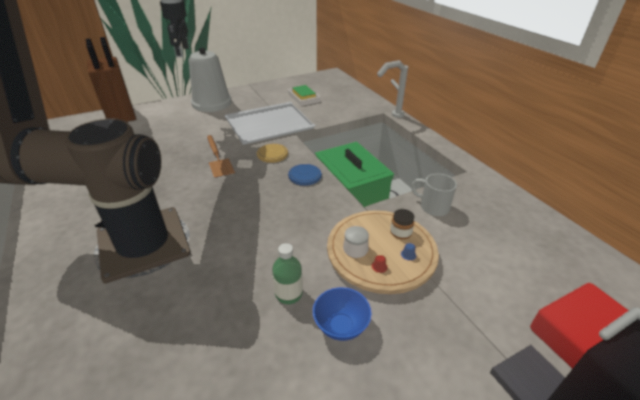

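The top view shows the gold lid at (226,215), the blue lid at (284,201), the blue capsule at (435,182) and the red one at (435,210). The caddy lid's bar is at (282,141), the tray at (154,188) and the turntable at (417,194). There are two jar lids and two capsules.

```bash
cat >> h.py <<'E'
def blobs(im,lo,hi,roi,amin=20):
    x0,y0,x1,y1=roi; h=cv2.cvtColor(im,cv2.COLOR_BGR2HSV)[y0:y1,x0:x1]
    m=cv2.inRange(h,np.array(lo),np.array(hi)); c,_=cv2.findContours(m,cv2.RETR_EXTERNAL,cv2.CHAIN_APPROX_NONE)
    return sorted([k+np.array([x0,y0]) for k in c if cv2.contourArea(k)>=amin],key=cv2.contourArea,reverse=True)
def rect(n,c,z):
    P=np.array([onz(n,*p[0],z)[:2] for p in c])*1000
    r=cv2.minAreaRect(P.astype(np.float32)); return [np.round(r[0],1),np.round(r[1],1),round(r[2],1)]
SPEC={"lidplate":((50,120,40),(75,255,255),(200,90,360,185),-.009),"bar":((0,0,0),(180,255,45),(255,125,310,155),.021),
"gold":((15,110,60),(32,255,255),(190,180,360,250),.014),"bluelid":((95,100,50),(120,255,255),(190,175,360,250),.014),
"capB":((100,90,40),(130,255,255),(375,150,460,235),.045),"capR":((0,130,50),(8,255,255),(375,150,460,235),.045),
"disc":((8,50,80),(28,255,255),(360,140,475,250),.030)}
def measure(im,names=SPEC):
    for k in names:
        lo,hi,roi,z=SPEC[k]
        for c in blobs(im,lo,hi,roi)[:2]: print(k,cv2.boundingRect(c),*rect("top",c,z))
E
python3 - <<'E'
from h import *
im=cv2.imread("pics/top1.png"); measure(im)
for n,uv,z in[("tray",(119,143),.014),("tray",(196,143),.014),("tray",(111,235),.014),("tray",(192,237),.014),("salt",(413,215),.056),("must",(414,168),.056),("edge",(202,172),0),("edge",(355,175),0)]: print(n,onz("top",*uv,z).round(4))
s=cv2.imread("pics/side1.png")
for n,uv in [("capR",(380,264)),("capB",(409,251))]: print(n,onz("side",*uv,.043).round(4))
cv2.imwrite("pics/c1.png",cv2.resize(im[130:260,180:480],None,fx=2.6,fy=2.6,interpolation=cv2.INTER_CUBIC))
E
```

```text
lidplate (242, 114, 78, 59) [647.3  89.2] [173.9 225.8] 1.1
bar (266, 137, 30, 6) [649.6  88.1] [14.7 83.3] 1.1
gold (208, 197, 36, 36) [431.7 236.9] [99.1 97.1] 46.7
bluelid (265, 184, 36, 35) [473.7  79. ] [97.  98.4] 46.3
capB (429, 176, 12, 12) [ 532.2 -346.6] [29.8 32.1] 63.1
capR (429, 204, 13, 12) [ 453.1 -347.3] [33.5 31. ] 89.2
disc (370, 149, 93, 92) [ 497.8 -298.2] [259.1 260.7] 1.0
tray [0.6322 0.5528 0.014 ]
tray [0.6363 0.3313 0.014 ]
tray [0.3676 0.5576 0.014 ]
tray [0.3662 0.3299 0.014 ]
salt [ 0.4354 -0.2835  0.056 ]
must [ 0.567  -0.2876  0.056 ]
edge [0.5544 0.3131 0.    ]
edge [ 0.5541 -0.1285  0.    ]
capR [ 0.4542 -0.3549  0.043 ]
capB [ 0.5349 -0.3524  0.043 ]
```

View pics/c1.png

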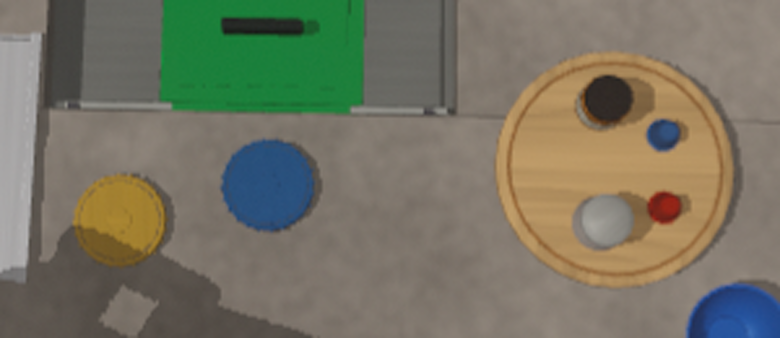

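The edge measures x ≈ 0.554, which fits the lid centre at 0.650 (edge + 95 mm). The caddy centre is at about (0.650, 0.088), and the sizes agree with those given. Next I move above the lid's bar.

```bash
python3 -m jog '{"travel":[[23.4,-33,0],[23.4,-33,0],[23.4,-33,0],[23.4,-33,0],[23.4,-33,0]],"dr":[[0,0,-6.6],[0,0,-6.6],[0,0,-6.6],[0,0,-6.6],[0,0,-6.6]],"jaw":[0,0,0,0,0]}' 40
python3 -m jog '{"travel":[[23.4,-33,0],[23.4,-33,0],[23.4,-33,0],[23.4,-33,0],[23.4,-33,0]],"dr":[[0,0,-6.6],[0,0,-6.6],[0,0,-6.6],[0,0,-6.6],[0,0,-6.6]],"jaw":[0,0,0,0,0]}' >/dev/null
python3 -m jog '{"travel":[[23.4,-33,-10],[23.4,-33,-10],[23.4,-33,-10],[23.4,-33,-10],[23.4,-33,-10]],"dr":[[0,0,0],[0,0,0],[0,0,0],[0,0,0],[0,0,0]],"jaw":[0,0,0,0,0]}' >/dev/null
python3 -m jog '{"travel":[[23.4,-33,-10],[0,0,0]],"dr":[[0,0,0],[0,0,0]],"jaw":[0,0]}'
```

```text
time: 0.52
eef_pos: [0.3924, 0.4497, 0.2307]
tcp_rot: [0.48, 0.877, -0.0, -0.0]
contact_force: [0.2, 0.3, 0.3]
opening: 1.0
time: 1.52
eef_pos: [0.6512, 0.0821, 0.1679]
tcp_rot: [0.71, 0.705, -0.002, -0.0]
contact_force: [-1.0, -0.1, 0.1]
opening: 1.0
```

```bash
python3 -m jog '{"travel":[[0,4,-30],[0,0,-30],[0,0,0]],"dr":[[0,0,0],[0,0,0],[0,0,0]],"jaw":[100,100,100]}' 40
python3 - <<'E'
from h import *
s=snap("side");t=snap("top")
a=cv2.resize(s[80:240,270:470],(500,400),interpolation=3);b=cv2.resize(t[80:200,190:370],(300,200))
c=np.zeros((400,800,3),np.uint8);c[:,:500]=a;c[:200,500:]=b;cv2.imwrite("pics/p4.png",c)
E
```

```text
time: 1.77
eef_pos: [0.6445, 0.0924, 0.1036]
tcp_rot: [0.708, 0.707, -0.005, -0.005]
contact_force: [-1.8, -0.2, -1.1]
opening: 0.616
```

View pics/p4.png

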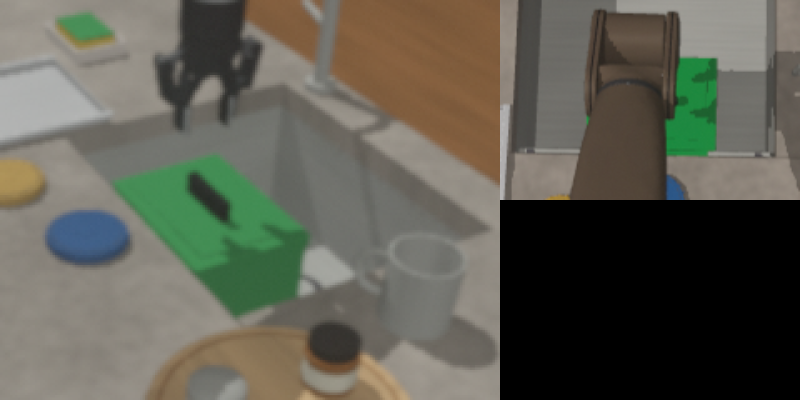

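The gripper hangs above the black bar, which is at crop (208,197), with the jaws across it. I let it settle, then descend.

```bash
python3 -m jog '{"travel":[[0,0,-20],[0,0,-20],[0,0,-15],[0,0,0],[0,0,0]],"dr":[[0,0,0],[0,0,0],[0,0,0],[0,0,0],[0,0,0]],"jaw":[100,100,100,100,100]}' 40
```

```text
time: 2.28
eef_pos: [0.6494, 0.0926, 0.0568]
tcp_rot: [0.707, 0.707, -0.0, -0.0]
contact_force: [-0.3, -0.5, 0.5]
opening: 0.607
```

```bash
python3 -m jog '{"travel":[[0,-2,-20],[0,-2,-20],[0,0,-12],[0,0,-8],[0,0,0]],"dr":[[0,0,0],[0,0,0],[0,0,0],[0,0,0],[0,0,0]],"jaw":[100,100,100,100,100]}' 60
python3 -m jog '{"travel":[[0,0,0],[0,0,0],[0,0,0],[0,0,0],[0,0,0]],"dr":[[0,0,0],[0,0,0],[0,0,0],[0,0,0],[0,0,0]],"jaw":[255,255,255,255,255]}' 60
python3 -m jog '{"travel":[[0,0,0],[0,0,0],[0,0,8],[0,0,12],[0,0,20]],"dr":[[0,0,0],[0,0,0],[0,0,0],[0,0,0],[0,0,0]],"jaw":[255,255,255,255,255]}' 60
```

```text
time: 2.7
eef_pos: [0.6487, 0.0885, -0.0048]
tcp_rot: [0.707, 0.707, -0.001, -0.001]
contact_force: [0.4, -0.1, -0.0]
opening: 0.609
time: 3.12
eef_pos: [0.6514, 0.0885, -0.0017]
tcp_rot: [0.707, 0.707, 0.002, 0.002]
contact_force: [2.3, 0.9, 4.4]
opening: 0.148
time: 3.53
eef_pos: [0.6458, 0.0884, 0.0333]
tcp_rot: [0.707, 0.707, -0.003, -0.003]
contact_force: [-0.0, -0.1, -1.7]
opening: 0.149
```

Gripped: opening 0.148 is about 13 mm. I lift, and pin down the tray's centre from the first picture.

```bash
python3 -m jog '{"travel":[[0,0,30],[0,0,30],[0,0,30],[0,0,10],[0,0,0]],"dr":[[0,0,0],[0,0,0],[0,0,0],[0,0,0],[0,0,0]],"jaw":[255,255,255,255,255]}' 60
python3 - <<'E'
from h import *
im=cv2.imread("pics/top1.png")
for c in blobs(im,(100,0,100),(130,50,255),(95,130,199,245),2000)[:2]+blobs(im,(0,0,140),(180,40,255),(95,130,199,245),1500)[:2]:
    print(cv2.boundingRect(c),cv2.minAreaRect(c),rect("top",c,.003),rect("top",c,.014))
cv2.imwrite("pics/tray.png",cv2.resize(im[130:245,100:205],None,fx=5,fy=5,interpolation=3))
E
```

```text
time: 3.95
eef_pos: [0.6509, 0.0884, 0.1399]
tcp_rot: [0.707, 0.707, 0.002, 0.002]
contact_force: [-0.3, 0.5, -1.2]
opening: 0.15
(95, 130, 101, 115) ((145.7682342529297, 186.94676208496094), (113.67127990722656, 100.17377471923828), 88.8982925415039) [array([509.7, 477.2]), array([329.9, 291.1]), 2.2] [array([508.1, 473.7]), array([327.4, 288.9]), 2.2]
```

View pics/tray.png

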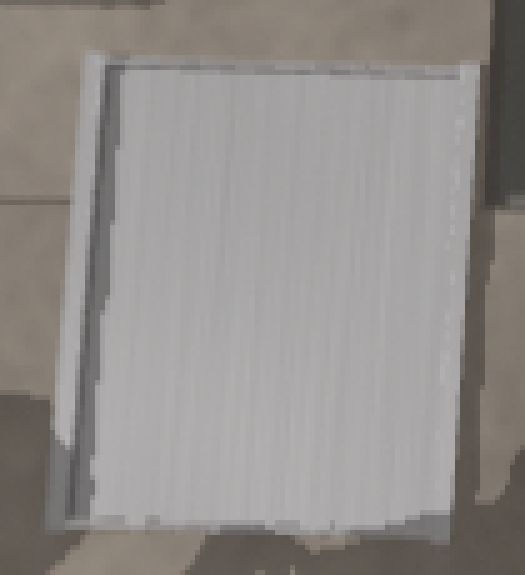

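```bash
python3 - <<'E'
from h import *
C=np.array([(116.6,140.4),(196,142.8),(190,238.6),(109.6,236)],np.float32)
print(rect("top",C[:,None],.014),rect("top",C[:,None],.0)); print([onz("top",*p,.014)[:2].round(4) for p in C])
E
python3 -m jog '{"travel":[[-10,24,0],[-10,24,0],[-10,24,0],[-10,24,0],[-10,24,0]],"dr":[[0,0,6],[0,0,6],[0,0,6],[0,0,6],[0,0,6]],"jaw":[255,255,255,255,255]}'
python3 -m jog '{"travel":[[-10,24,0],[-10,24,0],[-10,24,0],[-10,24,0],[-10,24,0]],"dr":[[0,0,6],[0,0,6],[0,0,6],[0,0,6],[0,0,6]],"jaw":[255,255,255,255,255]}' >/dev/null
python3 -m jog '{"travel":[[-10,23,0],[-10,23,0],[-10,23,0],[-10,23,0],[-10,22,0]],"dr":[[0,0,6],[0,0,6],[0,0,6],[0,0,6],[0,0,6]],"jaw":[255,255,255,255,255]}'
```

```text
[array([500.7, 447.5]), array([228.9, 275.3]), 89.3] [array([502.7, 451.7]), array([231.1, 278. ]), 89.3]
[array([0.6397, 0.5602]), array([0.6369, 0.3313]), array([0.3616, 0.3353]), array([0.3647, 0.5613])]
time: 4.37
eef_pos: [0.5966, 0.2089, 0.1325]
tcp_rot: [0.498, 0.867, -0.002, -0.003]
contact_force: [0.3, -0.2, -1.3]
opening: 0.149
time: 5.2
eef_pos: [0.4969, 0.4423, 0.1323]
tcp_rot: [-0.002, 1.0, -0.002, -0.003]
contact_force: [-0.3, 0.5, -1.0]
opening: 0.15
```

```bash
python3 -m jog '{"travel":[[2,3,-25],[0,0,-25],[0,0,-15],[0,0,0],[0,0,0]],"dr":[[0,0,0],[0,0,0],[0,0,0],[0,0,0],[0,0,0]],"jaw":[255,255,255,255,255]}'
python3 - <<'E'
from h import *
s=snap("side");t=snap("top")
a=cv2.resize(s[70:190,180:340],(480,360),interpolation=3);b=cv2.resize(t[120:250,80:220],(320,297))
c=np.zeros((360,800,3),np.uint8);c[:,:480]=a;c[:297,480:]=b;cv2.imwrite("pics/p6.png",c)
E
```

```text
time: 5.62
eef_pos: [0.4997, 0.4439, 0.0681]
tcp_rot: [0.001, 1.0, -0.002, -0.003]
contact_force: [0.3, -0.1, -1.2]
opening: 0.149
```

View pics/p6.png

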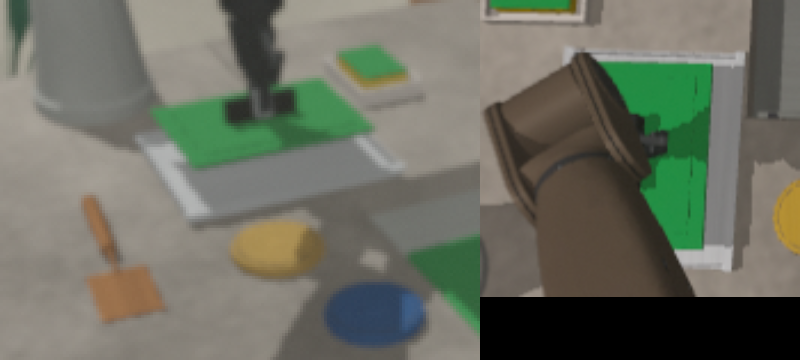

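The lid hangs level over the tray, inside its rim. I lower it.

```bash
python3 -m jog '{"travel":[[0,2,-20],[0,0,-12],[0,0,-8],[0,0,0],[0,0,0]],"dr":[[0,0,0],[0,0,0],[0,0,0],[0,0,0],[0,0,0]],"jaw":[255,255,255,255,255]}'
python3 -m jog '{"travel":[[0,0,-3],[0,0,-2],[0,0,0]],"dr":[[0,0,0],[0,0,0],[0,0,0]],"jaw":[255,255,255]}'
```

```text
time: 6.13
eef_pos: [0.5013, 0.4471, 0.031]
tcp_rot: [0.001, 1.0, -0.0, -0.0]
contact_force: [0.6, -0.5, -1.7]
opening: 0.147
time: 6.38
eef_pos: [0.5016, 0.4475, 0.0266]
tcp_rot: [0.0, 1.0, 0.0, 0.0]
contact_force: [0.4, -0.6, -2.1]
opening: 0.149
```

```bash
python3 -m jog '{"travel":[[0,0,-2],[0,0,0],[0,0,-2],[0,0,0],[0,0,0]],"dr":[[0,0,0],[0,0,0],[0,0,0],[0,0,0],[0,0,0]],"jaw":[255,255,255,255,255]}'
```

```text
time: 6.8
eef_pos: [0.5017, 0.4476, 0.0243]
tcp_rot: [0.0, 1.0, -0.0, -0.0]
contact_force: [-3.4, -2.5, 6.4]
opening: 0.15
```

Contact at about 6 N, so the lid is resting on the tray. I release, rise, and move behind the blue lid.

```bash
python3 -m jog '{"travel":[[0,0,0],[0,0,0],[0,0,0],[0,0,10],[0,0,20]],"dr":[[0,0,0],[0,0,0],[0,0,0],[0,0,0],[0,0,0]],"jaw":[100,100,100,100,100]}'
python3 -m jog '{"travel":[[0,0,30],[0,0,35],[0,-20,20],[-5,-32,0],[-10,-32,0]],"dr":[[0,0,0],[0,0,0],[0,0,0],[0,0,0],[0,0,0]],"jaw":[0,0,0,0,0]}' >/dev/null
python3 -m jog '{"travel":[[-10,-32,0],[-10,-32,0],[-10,-32,0],[-10,-32,0],[-10,-32,0]],"dr":[[0,0,0],[0,0,0],[0,0,0],[0,0,0],[0,0,0]],"jaw":[0,0,0,0,0]}'
python3 - <<'E'
from h import *
im=snap("top","t7.png");measure(im,["gold","bluelid","capB","capR"])
s=snap("side","s7.png")
c=np.zeros((500,800,3),np.uint8);c[:,:500]=cv2.resize(s[80:280,200:400],(500,500),interpolation=3);c[:390,500:]=cv2.resize(im[120:250,100:200],(300,390));cv2.imwrite("pics/p7.png",c)
E
```

```text
time: 7.22
eef_pos: [0.4995, 0.446, 0.0496]
tcp_rot: [0.001, 1.0, -0.002, -0.003]
contact_force: [0.8, -0.7, -0.1]
opening: 0.606
time: 8.05
eef_pos: [0.436, 0.2022, 0.138]
tcp_rot: [0.0, 1.0, 0.0, 0.001]
contact_force: [0.3, -0.6, 0.2]
opening: 0.998
gold (208, 215, 9, 6) [423.6 275.9] [14.5 21.6] 12.5
bluelid (265, 184, 35, 35) [474.1  78.4] [96.6 96.9] 82.3
capB (429, 176, 12, 12) [ 533.3 -347.2] [29.5 30.5] 44.9
capR (429, 204, 13, 12) [ 453.1 -347.3] [33.5 31. ] 89.2
```

View pics/p7.png

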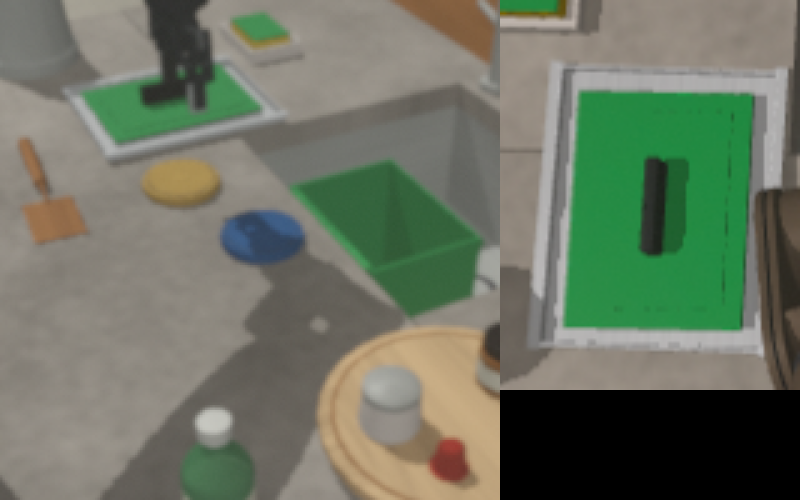

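The caddy lid lies flat within the tray rim. The blue lid is unchanged at (474,78), so I go behind it.

```bash
python3 -m jog '{"travel":[[-2,-30,0],[-2,-30,0],[-2,-30,0],[-2,-30,0],[0,0,0]],"dr":[[0,0,0],[0,0,0],[0,0,0],[0,0,0],[0,0,0]],"jaw":[0,0,0,0,0]}' >/dev/null
python3 -m jog '{"travel":[[0,0,-25],[0,0,-25],[0,0,-25],[0,0,0],[0,0,0]],"dr":[[0,0,0],[0,0,0],[0,0,0],[0,0,0],[0,0,0]],"jaw":[0,0,0,0,0]}'
```

```text
time: 8.98
eef_pos: [0.4278, 0.0841, 0.0618]
tcp_rot: [0.0, 1.0, 0.0, -0.001]
contact_force: [0.8, -0.5, 0.6]
opening: 1.0
```

```bash
python3 -m jog '{"travel":[[-1,-5,-25],[0,0,-20],[0,0,-14],[0,0,-7],[0,0,0]],"dr":[[0,0,0],[0,0,0],[0,0,0],[0,0,0],[0,0,0]],"jaw":[0,0,0,0,0]}'
python3 -m jog '{"travel":[[0,0,-2],[4,0,0],[6,0,0],[8,0,0],[8,0,0]],"dr":[[0,0,0],[0,0,0],[0,0,0],[0,0,0],[0,0,0]],"jaw":[0,0,0,0,0]}'
python3 - <<'E'
from h import *
s=snap("side"); cv2.imwrite("pics/p8.png",cv2.resize(s[110:230,260:400],(700,600),interpolation=3))
E
```

```text
time: 9.4
eef_pos: [0.4279, 0.0787, -0.0034]
tcp_rot: [0.0, 1.0, 0.0, -0.0]
contact_force: [0.3, 0.2, 0.2]
opening: 0.997
time: 9.82
eef_pos: [0.455, 0.0784, -0.0048]
tcp_rot: [0.0, 1.0, -0.0, 0.001]
contact_force: [-0.4, 0.0, 0.3]
opening: 1.0
```

View pics/p8.png

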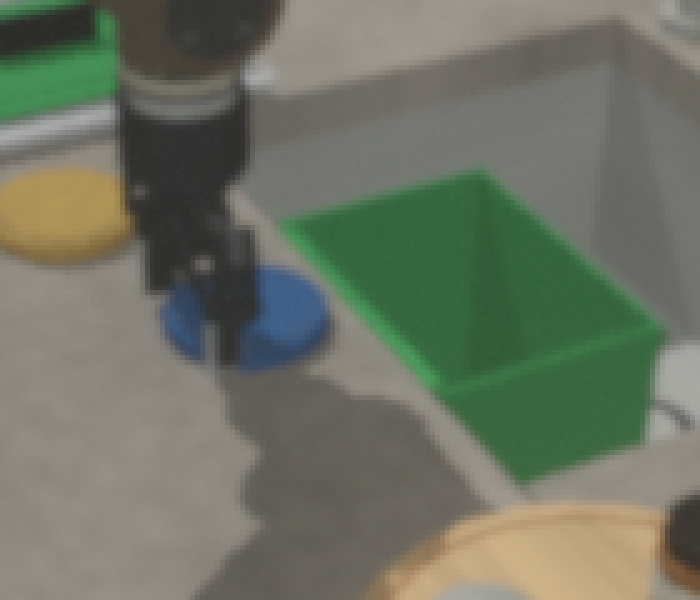

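Both fingers cradle the blue lid. I push it over the edge.

```bash
python3 -m jog '{"travel":[[10,0,0],[10,0,0],[10,0,0],[10,0,0],[10,0,0]],"dr":[[0,0,0],[0,0,0],[0,0,0],[0,0,0],[0,0,0]],"jaw":[0,0,0,0,0]}'
python3 -m jog '{"travel":[[12,1,0],[12,1,0],[12,0,0],[12,0,0],[12,0,0]],"dr":[[0,0,0],[0,0,0],[0,0,0],[0,0,0],[0,0,0]],"jaw":[0,0,0,0,0]}'
python3 -m jog '{"travel":[[8,0,0],[0,0,0],[-10,0,10],[-20,0,30],[-20,0,40]],"dr":[[0,0,0],[0,0,0],[0,0,0],[0,0,0],[0,0,0]],"jaw":[0,0,0,0,0]}'
python3 - <<'E'
from h import *
s=snap("side"); cv2.imwrite("pics/p9.png",cv2.resize(s[110:230,260:400],(700,600),interpolation=3))
E
```

```text
time: 10.28
eef_pos: [0.5047, 0.0784, -0.0057]
tcp_rot: [0.0, 1.0, -0.0, 0.0]
contact_force: [-1.5, -0.3, 1.3]
opening: 1.003
time: 10.7
eef_pos: [0.5649, 0.0804, -0.0058]
tcp_rot: [0.001, 1.0, 0.0, 0.0]
contact_force: [-0.5, -0.1, 0.6]
opening: 0.999
time: 11.12
eef_pos: [0.5193, 0.0804, 0.0689]
tcp_rot: [0.001, 1.0, 0.0, -0.004]
contact_force: [0.3, -0.9, 1.0]
opening: 0.997
```

View pics/p9.png

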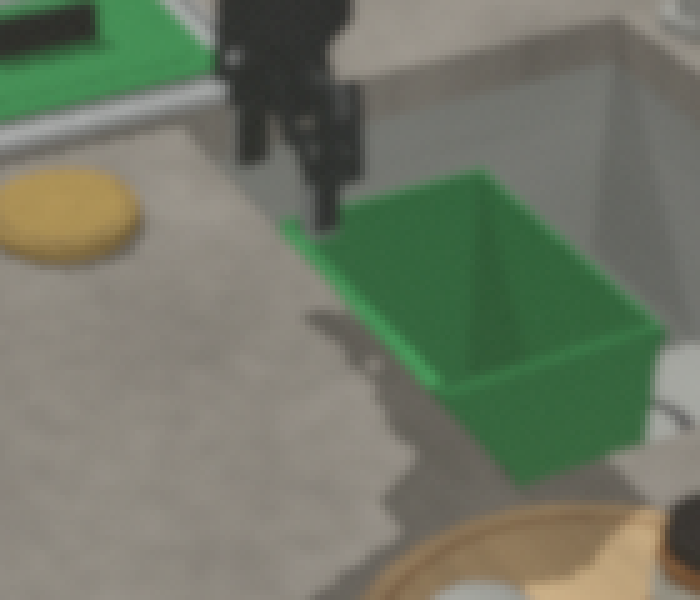

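The blue lid has gone in. Next, to the gold lid: rotate −49° and go behind it.

```bash
python3 -m jog '{"travel":[[-5,15,20],[-18,30,10],[-18,30,0],[-18,30,0],[-18,30,0]],"dr":[[0,0,-7],[0,0,-7],[0,0,-7],[0,0,-7],[0,0,-7]],"jaw":[0,0,0,0,0]}' >/dev/null
python3 -m jog '{"travel":[[-18,30,0],[-18,29,0],[0,0,0],[0,0,0]],"dr":[[0,0,-7],[0,0,-7],[0,0,0],[0,0,0]],"jaw":[0,0,0,0]}'
python3 - <<'E'
from h import *
s=snap("side"); im=snap("top")
for c in blobs(s,(15,110,60),(32,255,255),(230,130,310,180)): print(cv2.boundingRect(c),rect("side",c,.007))
s0=cv2.imread("pics/side1.png")
for c in blobs(s0,(15,110,60),(32,255,255),(230,130,310,180)): print("start",cv2.boundingRect(c),rect("side",c,.007))
c=im[90:190,225:335];cv2.imwrite("pics/p10.png",cv2.resize(c,(550,500),interpolation=3))
measure(im,["gold"])
E
```

```text
time: 11.92
eef_pos: [0.4114, 0.271, 0.1014]
tcp_rot: [0.405, 0.915, -0.0, -0.0]
contact_force: [0.3, 0.1, -0.6]
opening: 1.002
(258, 145, 29, 17) [array([432.5, 236.7]), array([99.3, 93.8]), 63.1]
start (258, 145, 29, 17) [array([433.5, 236.2]), array([99.3, 91.5]), 63.1]
gold (214, 197, 31, 36) [435.1 225.9] [98.9 75.7] 15.9
```

View pics/p10.png

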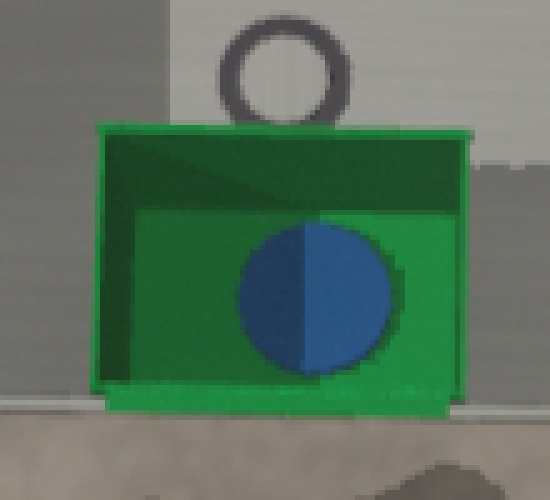

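The blue lid lies flat in the caddy, at crop (318,298), and the gold one hasn't moved. I set up a push of gold toward (0.50, 0.105).

```bash
python3 -m jog '{"travel":[[-1,4,-25],[-1,4,-25],[0,0,-25],[0,0,0],[0,0,0]],"dr":[[0,0,-5],[0,0,-5],[0,0,-5],[0,0,0],[0,0,0]],"jaw":[0,0,0,0,0]}'
python3 -m jog '{"travel":[[0,0,-14],[0,0,-10],[0,0,-8],[0,0,0],[0,0,0]],"dr":[[0,0,0],[0,0,0],[0,0,0],[0,0,0],[0,0,0]],"jaw":[0,0,0,0,0]}'
```

```text
time: 12.43
eef_pos: [0.4102, 0.2765, 0.0254]
tcp_rot: [0.522, 0.853, -0.002, -0.001]
contact_force: [-0.6, 0.1, -0.2]
opening: 0.998
time: 12.85
eef_pos: [0.4109, 0.2778, -0.0052]
tcp_rot: [0.522, 0.853, -0.0, -0.0]
contact_force: [-0.3, 0.0, -1.0]
opening: 1.002
```

```bash
python3 -m jog '{"travel":[[4.6,-8.9,-1],[4.6,-8.9,0],[4.6,-8.9,0],[4.6,-8.9,0],[4.6,-8.9,0]],"dr":[[0,0,0],[0,0,0],[0,0,0],[0,0,0],[0,0,0]],"jaw":[0,0,0,0,0]}'
python3 -m jog '{"travel":[[4.6,-8.9,0],[4.6,-8.9,0],[4.6,-8.9,0],[4.6,-8.9,0],[4.6,-8.9,0]],"dr":[[0,0,0],[0,0,0],[0,0,0],[0,0,0],[0,0,0]],"jaw":[0,0,0,0,0]}'
python3 -m jog '{"travel":[[4.6,-8.9,0],[4.6,-8.9,0],[4.6,-8.9,0],[4.6,-8.9,0],[4,-7,0]],"dr":[[0,0,0],[0,0,0],[0,0,0],[0,0,0],[0,0,0]],"jaw":[0,0,0,0,0]}'
python3 -m jog '{"travel":[[0,0,0],[-5,9,0],[-8,16,15],[-10,10,30],[-10,-10,30]],"dr":[[0,0,0],[0,0,0],[0,0,0],[0,0,7],[0,0,7]],"jaw":[0,0,0,0,0]}'
python3 - <<'E'
from h import *
s=snap("side")
for c in blobs(s,(15,110,60),(32,255,255),(230,130,380,230)): print(cv2.boundingRect(c),rect("side",c,.007))
E
```

```text
time: 13.27
eef_pos: [0.4346, 0.2324, -0.006]
tcp_rot: [0.523, 0.853, 0.0, 0.0]
contact_force: [-0.1, -0.2, 0.5]
opening: 1.001
time: 13.68
eef_pos: [0.4573, 0.188, -0.0064]
tcp_rot: [0.522, 0.853, 0.0, -0.0]
contact_force: [0.2, 1.2, 0.6]
opening: 1.005
time: 14.1
eef_pos: [0.4796, 0.1453, -0.0064]
tcp_rot: [0.522, 0.853, -0.0, 0.0]
contact_force: [-1.3, 0.5, 1.2]
opening: 0.997
time: 14.52
eef_pos: [0.4438, 0.1737, 0.068]
tcp_rot: [0.41, 0.912, -0.001, -0.002]
contact_force: [1.2, 0.2, 0.3]
opening: 1.003
(290, 158, 32, 19) [array([495.8, 112.3]), array([100.7,  96.9]), 63.0]
```

```bash
python3 -m jog '{"travel":[[1,-16,10],[1,-16,5],[1,-15,0],[1,-12,0],[1,0,0]],"dr":[[0,0,7],[0,0,7],[0,0,7],[0,0,7],[0,0,7]],"jaw":[0,0,0,0,0]}' >/dev/null
python3 -m jog '{"travel":[[0,0,0],[0,0,0],[0,0,-15],[0,0,-15],[0,0,0]],"dr":[[0,0,7],[0,0,7],[0,0,0],[0,0,0],[0,0,0]],"jaw":[0,0,0,0,0]}'
```

```text
time: 15.4
eef_pos: [0.4482, 0.1129, 0.0507]
tcp_rot: [-0.0, 1.0, -0.0, -0.003]
contact_force: [-1.0, -0.2, -0.5]
opening: 0.998
```

```bash
python3 -m jog '{"travel":[[0,0,-20],[0,0,-20],[0,0,-10],[0,0,-6],[0,0,0]],"dr":[[0,0,0],[0,0,0],[0,0,0],[0,0,0],[0,0,0]],"jaw":[0,0,0,0,0]}'
python3 -m jog '{"travel":[[8,0,0],[10,0,0],[10,0,0],[10,0,0],[10,0,0]],"dr":[[0,0,0],[0,0,0],[0,0,0],[0,0,0],[0,0,0]],"jaw":[0,0,0,0,0]}'
python3 -m jog '{"travel":[[10,0,0],[12,0,0],[12,0,0],[12,0,0],[12,0,0]],"dr":[[0,0,0],[0,0,0],[0,0,0],[0,0,0],[0,0,0]],"jaw":[0,0,0,0,0]}'
python3 -m jog '{"travel":[[12,0,0],[0,0,0],[-10,0,10],[-20,-10,30],[-20,-20,40]],"dr":[[0,0,0],[0,0,0],[0,0,0],[0,0,0],[0,0,0]],"jaw":[0,0,0,0,0]}'
```

```text
time: 15.82
eef_pos: [0.4501, 0.1126, -0.0034]
tcp_rot: [-0.0, 1.0, -0.0, -0.001]
contact_force: [0.3, -0.1, -0.3]
opening: 1.0
time: 16.23
eef_pos: [0.5012, 0.1123, -0.0016]
tcp_rot: [-0.0, 1.0, 0.0, 0.001]
contact_force: [-0.6, 0.1, 0.6]
opening: 0.995
time: 16.65
eef_pos: [0.5587, 0.1123, -0.0022]
tcp_rot: [-0.0, 1.0, 0.0, 0.0]
contact_force: [-0.2, 1.4, 0.1]
opening: 1.003
time: 17.07
eef_pos: [0.5191, 0.086, 0.0695]
tcp_rot: [-0.001, 1.0, 0.0, -0.004]
contact_force: [0.2, 0.3, 1.0]
opening: 1.0
```

Both jar lids should be in. I check the counter and caddy numerically, and remeasure the turntable items.

```bash
python3 -m jog '{"travel":[[-20,-40,20],[-10,-40,10],[0,-40,0],[0,-20,0],[0,0,0]],"dr":[[0,0,-7],[0,0,-7],[0,0,-7],[0,0,-7],[0,0,-7]],"jaw":[0,0,0,0,0]}'
python3 - <<'E'
from h import *
im=snap("top","t11.png"); measure(im,["capB","capR","disc"])
for nm,lo,hi in (("gold",(15,110,40),(32,255,255)),("blue",(95,100,40),(120,255,255))):
    print(nm,[(cv2.boundingRect(c),rect("top",c,-.17)) for c in blobs(im,lo,hi,(200,90,360,190))])
for n,uv in (("salt",(413,215)),("must",(414,168))): print(n,onz("top",*uv,.086).round(4))
s=snap("side")
c=np.zeros((400,800,3),np.uint8);c[:,:400]=cv2.resize(im[90:190,225:325],(400,400),interpolation=3);c[:,400:]=cv2.resize(im[145:245,365:465],(400,400),interpolation=3);cv2.imwrite("pics/p11.png",c)
E
```

```text
time: 17.48
eef_pos: [0.4956, -0.0517, 0.0994]
tcp_rot: [0.305, 0.952, -0.001, 0.001]
contact_force: [-0.2, 0.3, 0.2]
opening: 0.999
capB (424, 167, 12, 11) [ 558.6 -333.6] [28.5 31.4] 1.1
capR (429, 203, 13, 13) [ 455.1 -348.1] [31.1 34.2] 45.1
disc (370, 149, 93, 93) [ 497.1 -297.4] [259.3 260.9] 44.9
gold [((256, 136, 30, 31), [array([658.3, 129.6]), array([99.4, 94. ]), 1.4])]
blue [((280, 134, 23, 31), [array([668.4,  60.6]), array([99.2, 68.2]), 8.1])]
salt [ 0.4324 -0.2771  0.086 ]
must [ 0.5612 -0.2811  0.086 ]
```

View pics/p11.png

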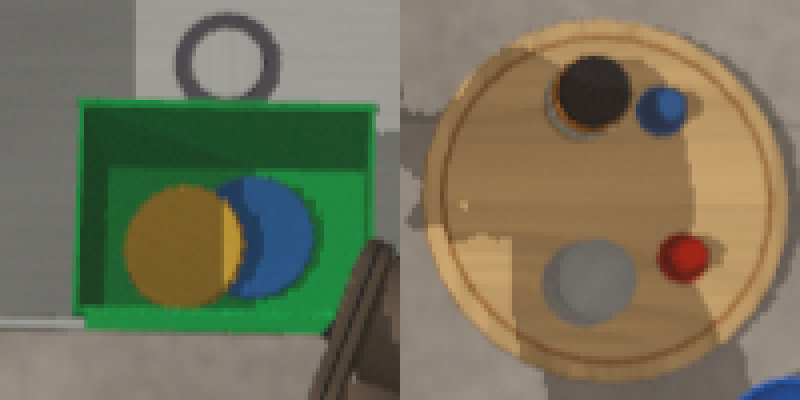

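Both jar lids lie flat in the caddy. The blue capsule was the item knocked: it is now at (558,−334), near the mustard. I take the red one first, with the jaws along x.

```bash
python3 -m jog '{"travel":[[-5,-36,20],[-5,-36,20],[-5,-36,0],[-5,-36,0],[-5,-36,0]],"dr":[[0,0,-7],[0,0,-7],[0,0,-7],[0,0,-7],[0,0,-7]],"jaw":[95,95,95,95,95]}' 30
python3 -m jog '{"travel":[[-5,-36,0],[-5,-36,0],[-5,-30,0],[0,0,0],[0,0,0]],"dr":[[0,0,-7],[0,0,-7],[0,0,-5.5],[0,0,0],[0,0,0]],"jaw":[95,95,95,95,95]}'
```

```text
time: 18.0
eef_pos: [0.4703, -0.2287, 0.1389]
tcp_rot: [0.574, 0.819, 0.0, 0.0]
contact_force: [1.0, -1.0, 0.2]
opening: 0.629
time: 18.42
eef_pos: [0.4552, -0.3305, 0.138]
tcp_rot: [0.703, 0.711, 0.0, -0.001]
contact_force: [0.3, 0.0, 0.1]
opening: 0.629
```

```bash
python3 -m jog '{"travel":[[0,-19,-25],[0,0,-25],[0,0,0],[0,0,0]],"dr":[[0,0,0.7],[0,0,0],[0,0,0],[0,0,0]],"jaw":[95,95,95,95]}'
python3 - <<'E'
from h import *
s=snap("side")
for c in blobs(s,(0,130,40),(8,255,255),(330,215,440,290)): print(cv2.boundingRect(c),rect("side",c,.043))
s0=cv2.imread("pics/side1.png")
for c in blobs(s0,(0,130,40),(8,255,255),(330,215,440,290)): print("start",cv2.boundingRect(c),rect("side",c,.043))
cv2.imwrite("pics/p12.png",cv2.resize(s[170:290,300:460],(640,480),interpolation=3))
E
```

```text
time: 18.75
eef_pos: [0.4547, -0.3462, 0.0866]
tcp_rot: [0.698, 0.716, 0.0, -0.003]
contact_force: [0.8, -0.1, 0.8]
opening: 0.627
(372, 256, 16, 17) [array([ 452.5, -353.5]), array([46.4, 31.5]), 63.7]
start (372, 256, 15, 16) [array([ 452.4, -351.8]), array([43.5, 30.8]), 62.9]
```

View pics/p12.png

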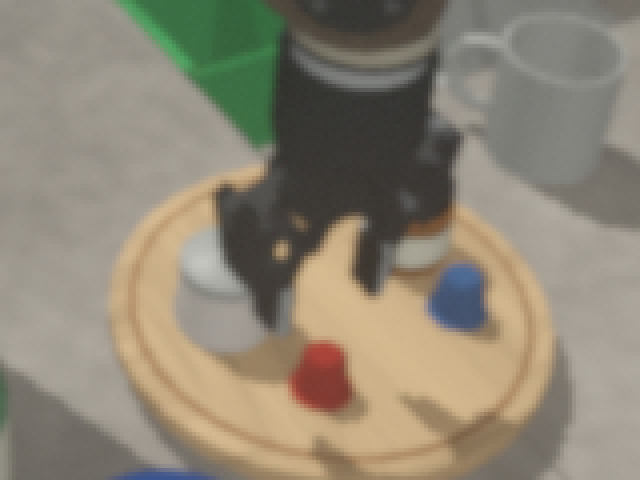

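The gripper is over the red capsule, at crop (321,376), with the fingers either side in x. I descend and grasp.

```bash
python3 -m jog '{"travel":[[0,-3,-20],[0,0,-18],[0,0,-10],[0,0,-6],[0,0,0]],"dr":[[0,0,-1],[0,0,0],[0,0,0],[0,0,0],[0,0,0]],"jaw":[95,95,95,95,95]}' 30
python3 -m jog '{"travel":[[0,0,0],[0,0,0],[0,0,0],[0,0,0],[0,0,0]],"dr":[[0,0,0],[0,0,0],[0,0,0],[0,0,0],[0,0,0]],"jaw":[255,255,255,255,255]}' 30
python3 -m jog '{"travel":[[0,0,8],[0,0,12],[0,0,20],[0,0,30],[0,0,30]],"dr":[[0,0,0],[0,0,0],[0,0,0],[0,0,0],[0,0,0]],"jaw":[255,255,255,255,255]}' 30
```

```text
time: 19.22
eef_pos: [0.4553, -0.3511, 0.034]
tcp_rot: [0.705, 0.709, 0.0, -0.001]
contact_force: [-0.6, -0.2, 0.3]
opening: 0.629
time: 19.63
eef_pos: [0.4562, -0.3528, 0.036]
tcp_rot: [0.706, 0.708, 0.0, 0.001]
contact_force: [0.6, 0.2, 5.6]
opening: 0.321
time: 20.05
eef_pos: [0.4545, -0.3513, 0.1351]
tcp_rot: [0.706, 0.709, -0.0, -0.001]
contact_force: [0.4, -0.0, 0.1]
opening: 0.322
```

Held: opening 0.32 is about 27 mm. To the caddy.

```bash
python3 -m jog '{"travel":[[16,36,5],[16,37,5],[16,37,0],[16,37,0],[16,37,0]],"dr":[[0,0,0],[0,0,0],[0,0,0],[0,0,0],[0,0,0]],"jaw":[255,255,255,255,255]}' >/dev/null
python3 -m jog '{"travel":[[17,37,0],[17,37,0],[17,37,0],[16,37,0],[16,37,0]],"dr":[[0,0,0],[0,0,0],[0,0,0],[0,0,0],[0,0,0]],"jaw":[255,255,255,255,255]}'
python3 -m jog '{"travel":[[16,37,0],[16,35,0],[0,0,-30],[0,0,0],[0,0,0]],"dr":[[0,0,0],[0,0,0],[0,0,0],[0,0,0],[0,0,0]],"jaw":[255,255,255,255,255]}'
```

```text
time: 20.88
eef_pos: [0.6187, 0.0189, 0.1454]
tcp_rot: [0.706, 0.709, 0.0, 0.0]
contact_force: [0.6, -0.2, -1.1]
opening: 0.321
time: 21.3
eef_pos: [0.6484, 0.0893, 0.1126]
tcp_rot: [0.705, 0.709, -0.002, -0.002]
contact_force: [-0.1, 0.3, -0.8]
opening: 0.318
```

```bash
python3 -m jog '{"travel":[[0,0,-35],[0,0,-40],[0,0,-40],[0,0,-40],[0,0,0]],"dr":[[0,0,0],[0,0,0],[0,0,0],[0,0,0],[0,0,0]],"jaw":[255,255,255,255,255]}'
python3 -m jog '{"travel":[[0,0,0],[0,0,0],[0,0,0],[0,0,30],[0,0,40]],"dr":[[0,0,0],[0,0,0],[0,0,0],[0,0,0],[0,0,0]],"jaw":[110,110,110,110,110]}'
python3 -m jog '{"travel":[[0,0,40],[0,0,40],[-14,-35,35],[-14,-38,0],[-14,-38,0]],"dr":[[0,0,0],[0,0,0],[0,0,0],[0,0,0],[0,0,0]],"jaw":[95,95,95,95,95]}'
python3 -m jog '{"travel":[[-14,-38,0],[-10,-38,0],[0,0,0],[0,0,0]],"dr":[[0,0,0],[0,0,0],[0,0,0],[0,0,0]],"jaw":[95,95,95,95]}'
python3 - <<'E'
from h import *
im=snap("top","t13.png"); measure(im,["capB","capR","disc"])
print([(cv2.boundingRect(c),rect("top",c,-.15)) for c in blobs(im,(0,130,40),(8,255,255),(200,90,360,190),8)])
for c in blobs(im,(0,0,0),(180,255,50),(370,145,470,240),20): print("dark",cv2.boundingRect(c),rect("top",c,.086))
E
```

```text
time: 21.72
eef_pos: [0.6427, 0.0874, -0.0494]
tcp_rot: [0.706, 0.708, -0.006, -0.006]
contact_force: [-2.6, 0.0, -1.7]
opening: 0.322
time: 22.13
eef_pos: [0.6488, 0.0888, 0.0298]
tcp_rot: [0.706, 0.708, -0.001, -0.001]
contact_force: [0.6, -0.3, 0.4]
opening: 0.567
time: 22.55
eef_pos: [0.6143, -0.0163, 0.1465]
tcp_rot: [0.705, 0.709, 0.004, 0.006]
contact_force: [0.1, -1.3, -1.5]
opening: 0.626
time: 22.88
eef_pos: [0.588, -0.0938, 0.142]
tcp_rot: [0.707, 0.707, 0.002, 0.003]
contact_force: [-0.1, 0.6, 0.7]
opening: 0.63
capB (424, 167, 12, 11) [ 558.6 -333.6] [28.5 31.4] 1.1
disc (370, 149, 93, 92) [ 497.8 -298.3] [259.1 260.8] 1.0
disc (360, 140, 22, 37) [ 605.8 -160.4] [ 49.4 111.4] 72.0
[((288, 150, 10, 10), [array([643.6,  57.4]), array([29.4, 28.8]), 1.3])]
dark (405, 159, 17, 17) [array([ 563.8, -278.4]), array([43.8, 44.7]), 89.5]
```

Red is in the caddy. Now the blue one.

```bash
python3 -m jog '{"travel":[[-4,-35,0],[-4,-35,0],[-4,-35,0],[-4,-35,0],[-4,-35,0]],"dr":[[0,0,0],[0,0,0],[0,0,0],[0,0,0],[0,0,0]],"jaw":[95,95,95,95,95]}' >/dev/null
python3 -m jog '{"travel":[[-4,-35,0],[-4,-32,0],[0,0,0],[0,0,-30],[0,0,0]],"dr":[[0,0,0],[0,0,0],[0,0,0],[0,0,0],[0,0,0]],"jaw":[95,95,95,95,95]}'
python3 - <<'E'
from h import *
s=snap("side")
for im in(s,cv2.imread("pics/side1.png")):
  for c in blobs(im,(105,110,40),(130,255,255),(350,215,450,280)): print(cv2.boundingRect(c),rect("side",c,.043))
cv2.imwrite("pics/p13.png",cv2.resize(s[170:290,300:460],(640,480),interpolation=3))
E
```

```text
time: 23.77
eef_pos: [0.5579, -0.3309, 0.1045]
tcp_rot: [0.705, 0.709, -0.0, -0.003]
contact_force: [-1.3, 1.3, -2.6]
opening: 0.628
```

View pics/p13.png

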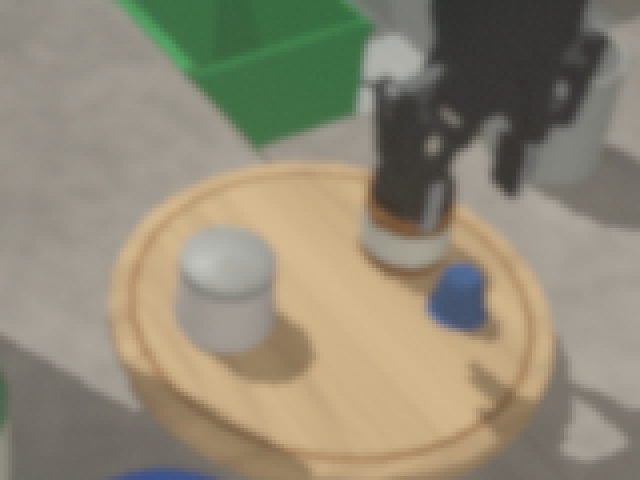

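```bash
python3 -m jog '{"travel":[[0,0,0],[0,0,0]],"dr":[[0,0,0],[0,0,0]],"jaw":[95,95]}'
python3 - <<'E'
from h import *
print(onz("side",414.5,244,.044).round(4), px("side",(.558,-.335,.044)))
E
```

```text
time: 23.98
eef_pos: [0.5601, -0.3324, 0.1093]
tcp_rot: [0.705, 0.709, 0.0, 0.001]
contact_force: [0.3, 0.2, 1.2]
opening: 0.624
[ 0.5592 -0.341   0.044 ] (np.float64(412.45887864773925), np.float64(242.5062952551549))
```

```bash
python3 -m jog '{"travel":[[-1,-4.5,-20],[0,0,-20],[0,0,-15],[0,0,0],[0,0,0]],"dr":[[0,0,0],[0,0,0],[0,0,0],[0,0,0],[0,0,0]],"jaw":[95,95,95,95,95]}' 30
python3 -m jog '{"travel":[[0,0,-8],[0,0,-6],[0,0,-3],[0,0,0],[0,0,0]],"dr":[[0,0,0],[0,0,0],[0,0,0],[0,0,0],[0,0,0]],"jaw":[95,95,95,95,95]}' 30
```

```text
time: 24.4
eef_pos: [0.5579, -0.3371, 0.0525]
tcp_rot: [0.705, 0.709, -0.0, -0.001]
contact_force: [-0.4, -0.4, -0.3]
opening: 0.625
time: 24.82
eef_pos: [0.5579, -0.3378, 0.0357]
tcp_rot: [0.706, 0.709, 0.0, -0.0]
contact_force: [0.7, 0.6, 0.6]
opening: 0.628
```

```bash
python3 -m jog '{"travel":[[0,0,0],[0,0,0],[0,0,0],[0,0,0],[0,0,0]],"dr":[[0,0,0],[0,0,0],[0,0,0],[0,0,0],[0,0,0]],"jaw":[255,255,255,255,255]}' 30
python3 -m jog '{"travel":[[0,0,8],[0,0,12],[0,0,20],[0,0,30],[0,0,30]],"dr":[[0,0,0],[0,0,0],[0,0,0],[0,0,0],[0,0,0]],"jaw":[255,255,255,255,255]}' 30
```

```text
time: 25.23
eef_pos: [0.5584, -0.3382, 0.0365]
tcp_rot: [0.706, 0.709, 0.0, 0.001]
contact_force: [0.4, 0.5, 2.4]
opening: 0.32
time: 25.65
eef_pos: [0.5573, -0.3373, 0.1367]
tcp_rot: [0.706, 0.709, -0.0, -0.001]
contact_force: [0.5, 0.1, -0.5]
opening: 0.323
```

```bash
python3 -m jog '{"travel":[[2,37,5],[3,39,5],[5,39,0],[8,39,0],[8,39,0]],"dr":[[0,0,0],[0,0,0],[0,0,0],[0,0,0],[0,0,0]],"jaw":[255,255,255,255,255]}' >/dev/null
python3 -m jog '{"travel":[[11,39,0],[11,39,0],[11,39,0],[11,39,0],[11,39,0]],"dr":[[0,0,0],[0,0,0],[0,0,0],[0,0,0],[0,0,0]],"jaw":[255,255,255,255,255]}' >/dev/null
python3 -m jog '{"travel":[[12,37,0],[0,0,-20],[0,0,-20],[0,0,0],[0,0,0]],"dr":[[0,0,0],[0,0,0],[0,0,0],[0,0,0],[0,0,0]],"jaw":[255,255,255,255,255]}'
```

```text
time: 26.9
eef_pos: [0.6499, 0.0874, 0.105]
tcp_rot: [0.706, 0.709, -0.001, -0.001]
contact_force: [0.8, -0.1, -0.3]
opening: 0.318
```

```bash
python3 -m jog '{"travel":[[0,0,-35],[0,0,-40],[0,0,-40],[0,0,-35],[0,0,0]],"dr":[[0,0,0],[0,0,0],[0,0,0],[0,0,0],[0,0,0]],"jaw":[255,255,255,255,255]}'
python3 -m jog '{"travel":[[0,0,0],[0,0,0],[0,0,0],[0,0,30],[0,0,40]],"dr":[[0,0,0],[0,0,0],[0,0,0],[0,0,0],[0,0,0]],"jaw":[110,110,110,110,110]}'
python3 -m jog '{"travel":[[0,0,40],[0,0,40],[-10,24,30],[-10,24,0],[-10,24,0]],"dr":[[0,0,0],[0,0,0],[0,0,6],[0,0,6],[0,0,6]],"jaw":[100,100,100,100,100]}'
python3 -m jog '{"travel":[[-10,24,0],[-10,24,0],[-10,24,0],[-10,24,0],[-10,24,0]],"dr":[[0,0,6],[0,0,6],[0,0,6],[0,0,6],[0,0,6]],"jaw":[100,100,100,100,100]}' >/dev/null
python3 -m jog '{"travel":[[-10,24,0],[-10,24,0],[-10,24,0],[-10,24,0],[-10,24,0]],"dr":[[0,0,6],[0,0,6],[0,0,6],[0,0,6],[0,0,6]],"jaw":[100,100,100,100,100]}'
python3 -m jog '{"travel":[[-10,24,0],[-7,24,0],[0,0,0],[0,0,0]],"dr":[[0,0,6],[0,0,6],[0,0,0],[0,0,0]],"jaw":[100,100,100,100]}'
python3 - <<'E'
from h import *
im=snap("top","t14.png"); s=snap("side","s14.png")
for c in blobs(im,(0,0,0),(180,255,50),(130,165,185,215),20): print("bar?",cv2.boundingRect(c),rect("top",c,.047))
c=np.zeros((500,800,3),np.uint8);c[:,:500]=cv2.resize(im[90:190,225:325],(500,500),interpolation=3)
c[:300,500:]=cv2.resize(im[145:245,365:465],(300,300),interpolation=3); c[300:,500:]=cv2.resize(s[70:170,180:330],(300,200),interpolation=3)
cv2.imwrite("pics/p14.png",c)
E
```

```text
time: 27.32
eef_pos: [0.6452, 0.0864, -0.0511]
tcp_rot: [0.706, 0.708, -0.005, -0.005]
contact_force: [-1.5, 0.6, -1.6]
opening: 0.32
time: 27.73
eef_pos: [0.6492, 0.0871, 0.0257]
tcp_rot: [0.706, 0.708, -0.001, -0.002]
contact_force: [0.3, -0.6, -0.7]
opening: 0.564
time: 28.15
eef_pos: [0.6245, 0.1599, 0.1446]
tcp_rot: [0.585, 0.811, 0.005, 0.005]
contact_force: [0.9, 0.3, -0.4]
opening: 0.614
time: 28.98
eef_pos: [0.5216, 0.401, 0.1402]
tcp_rot: [0.1, 0.995, 0.002, 0.003]
contact_force: [0.1, -0.5, 0.3]
opening: 0.607
time: 29.32
eef_pos: [0.5044, 0.4489, 0.1395]
tcp_rot: [-0.003, 1.0, 0.001, 0.002]
contact_force: [0.1, -0.4, 0.3]
opening: 0.609
bar? (130, 165, 26, 50) [array([494.5, 466.2]), array([139.9,  69.6]), 3.7]
```

View pics/p14.png

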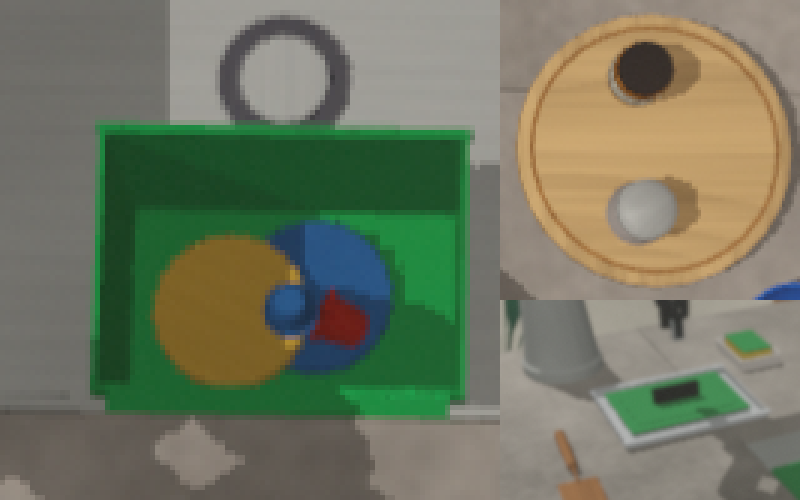

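All four empties are in the caddy, the salt and mustard are standing, and the lid is in the tray. I regrasp the lid at the point where I released it.

```bash
python3 -m jog '{"travel":[[-2,-1,-30],[0,0,-30],[0,0,-20],[0,0,0],[0,0,0]],"dr":[[0,0,-0.3],[0,0,0],[0,0,0],[0,0,0],[0,0,0]],"jaw":[100,100,100,100,100]}' 60
python3 - <<'E'
from h import *
im=cv2.imread("pics/t7.png")
for c in blobs(im,(0,0,0),(180,255,50),(135,165,175,215),20): print("bar",cv2.boundingRect(c),rect("top",c,.047))
for c in blobs(im,(50,120,40),(75,255,255),(115,140,195,240),200): print("plate",cv2.boundingRect(c),rect("top",c,.017))
E
```

```text
time: 29.83
eef_pos: [0.502, 0.4447, 0.0552]
tcp_rot: [0.002, 1.0, -0.001, -0.001]
contact_force: [0.9, 0.4, -0.3]
opening: 0.608
bar (148, 173, 8, 32) [array([497.1, 442.4]), array([17.6, 87.1]), 90.0]
plate (122, 151, 62, 79) [array([499. , 446.6]), array([165.2, 224.3]), 90.0]
```

```bash
python3 -m jog '{"travel":[[0,2,-12],[0,0,-10],[0,0,-7],[0,0,0],[0,0,0]],"dr":[[0,0,0.2],[0,0,0],[0,0,0],[0,0,0],[0,0,0]],"jaw":[100,100,100,100,100]}' 60
python3 -m jog '{"travel":[[0,0,-1],[0,0,0],[0,0,0],[0,0,0],[0,0,0]],"dr":[[0,0,0],[0,0,0],[0,0,0],[0,0,0],[0,0,0]],"jaw":[255,255,255,255,255]}' 60
python3 -m jog '{"travel":[[0,0,0],[0,0,8],[0,0,12],[0,0,20],[0,0,25]],"dr":[[0,0,0],[0,0,0],[0,0,0],[0,0,0],[0,0,0]],"jaw":[255,255,255,255,255]}' 60
```

```text
time: 30.25
eef_pos: [0.5016, 0.448, 0.0263]
tcp_rot: [-0.001, 1.0, -0.0, -0.0]
contact_force: [0.2, -0.4, -0.1]
opening: 0.605
time: 30.67
eef_pos: [0.5024, 0.4485, 0.0266]
tcp_rot: [-0.001, 1.0, 0.0, 0.001]
contact_force: [0.7, 0.7, 0.9]
opening: 0.151
time: 31.08
eef_pos: [0.5005, 0.4472, 0.0898]
tcp_rot: [-0.001, 1.0, -0.001, -0.002]
contact_force: [0.8, -0.3, -1.4]
opening: 0.144
```

```bash
python3 -m jog '{"travel":[[0,0,25],[0,0,25],[10,-24,0],[10,-24,0],[10,-24,0]],"dr":[[0,0,0],[0,0,0],[0,0,-6],[0,0,-6],[0,0,-6]],"jaw":[255,255,255,255,255]}' >/dev/null
python3 -m jog '{"travel":[[10,-24,0],[10,-24,0],[10,-24,0],[10,-24,0],[10,-24,0]],"dr":[[0,0,-6],[0,0,-6],[0,0,-6],[0,0,-6],[0,0,-6]],"jaw":[255,255,255,255,255]}' >/dev/null
python3 -m jog '{"travel":[[10,-24,0],[10,-24,0],[10,-24,0],[10,-24,0],[10,-24,0]],"dr":[[0,0,-6],[0,0,-6],[0,0,-6],[0,0,-6],[0,0,-6]],"jaw":[255,255,255,255,255]}' >/dev/null
python3 -m jog '{"travel":[[10,-24,0],[9,-23,0],[0,0,-20],[0,0,0],[0,0,0]],"dr":[[0,0,-6],[0,0,-6],[0,0,0],[0,0,0],[0,0,0]],"jaw":[255,255,255,255,255]}'
python3 - <<'E'
from h import *
print(get_state()['eef_pos'],get_state()['tcp_rot'])
im=cv2.imread("pics/t14.png")
for c in blobs(im,(50,100,30),(75,255,255),(220,100,345,172),200)[:1]: print("caddy rim+flange",cv2.boundingRect(c),rect("top",c,-.015))
E
```

```text
time: 32.75
eef_pos: [0.6496, 0.089, 0.1197]
tcp_rot: [0.706, 0.708, -0.001, -0.001]
contact_force: [-0.2, 0.4, -1.6]
opening: 0.151
[0.64955419 0.0890299  0.11968916] [ 0.70638357  0.70782654 -0.0012702  -0.00149137]
caddy rim+flange (243, 115, 76, 57) [array([648.7,  89.3]), array([168.5, 220.4]), 1.1]
```

```bash
python3 -m jog '{"travel":[[0,0,-30],[0,0,-30],[0,0,-25],[0,0,-10],[0,0,0]],"dr":[[0,0,0],[0,0,0],[0,0,0],[0,0,0],[0,0,0]],"jaw":[255,255,255,255,255]}'
python3 -m jog '{"travel":[[0,0,0],[0,0,-4],[0,0,-4],[0,0,-4],[0,0,0]],"dr":[[0,0,0],[0,0,0],[0,0,0],[0,0,0],[0,0,0]],"jaw":[255,255,255,255,255]}'
```

```text
time: 33.17
eef_pos: [0.6484, 0.0901, 0.023]
tcp_rot: [0.706, 0.708, -0.002, -0.002]
contact_force: [-0.8, -0.1, -1.6]
opening: 0.15
time: 33.58
eef_pos: [0.6509, 0.0892, 0.0138]
tcp_rot: [0.706, 0.708, -0.0, -0.0]
contact_force: [-1.1, 0.8, -1.7]
opening: 0.145
```

Free so far. The plug enters at TCP z ≈ 0.009, and home is at about 0.001.

```bash
python3 -m jog '{"travel":[[0,-0.5,-3],[0,0,-2],[0,0,-2],[0,0,0],[0,0,0]],"dr":[[0,0,0],[0,0,0],[0,0,0],[0,0,0],[0,0,0]],"jaw":[255,255,255,255,255]}'
python3 -m jog '{"travel":[[0,0,-2],[0,0,-2],[0,0,-1],[0,0,0],[0,0,0]],"dr":[[0,0,0],[0,0,0],[0,0,0],[0,0,0],[0,0,0]],"jaw":[255,255,255,255,255]}'
```

```text
time: 34.0
eef_pos: [0.651, 0.0886, 0.0067]
tcp_rot: [0.706, 0.708, -0.0, -0.0]
contact_force: [-0.6, -0.2, -1.5]
opening: 0.15
time: 34.42
eef_pos: [0.6515, 0.0886, 0.0019]
tcp_rot: [0.706, 0.708, 0.001, 0.0]
contact_force: [0.9, -0.3, -1.9]
opening: 0.152
```

```bash
python3 -m jog '{"travel":[[0,0,-1.5],[0,0,0],[0,0,-1],[0,0,0],[0,0,0]],"dr":[[0,0,0],[0,0,0],[0,0,0],[0,0,0],[0,0,0]],"jaw":[255,255,255,255,255]}'
```

```text
time: 34.83
eef_pos: [0.6514, 0.0887, 0.0005]
tcp_rot: [0.706, 0.708, 0.0, 0.0]
contact_force: [-1.6, -0.6, 5.8]
opening: 0.149
```

Contact at 0.0005, as predicted for home. I release and retreat towards the counter for a clear view.

```bash
python3 -m jog '{"travel":[[0,0,0],[0,0,0],[0,0,0],[0,0,10],[0,0,20]],"dr":[[0,0,0],[0,0,0],[0,0,0],[0,0,0],[0,0,0]],"jaw":[100,100,100,100,100]}'
python3 -m jog '{"travel":[[0,0,30],[0,0,35],[0,0,35],[-20,30,0],[-20,30,0]],"dr":[[0,0,0],[0,0,0],[0,0,0],[0,0,0],[0,0,0]],"jaw":[100,100,100,100,100]}' >/dev/null
python3 -m jog '{"travel":[[-20,35,0],[-20,35,0],[-20,35,0],[-10,38,0],[0,38,0]],"dr":[[0,0,0],[0,0,0],[0,0,0],[0,0,0],[0,0,0]],"jaw":[100,100,100,100,100]}' >/dev/null
python3 -m jog '{"travel":[[0,38,0],[0,38,0],[0,0,0],[0,0,0],[0,0,0]],"dr":[[0,0,0],[0,0,0],[0,0,0],[0,0,0],[0,0,0]],"jaw":[100,100,100,100,100]}'
python3 - <<'E'
from h import *
im=snap("top","t15.png"); s=snap("side","s15.png"); measure(im,["lidplate","bar","disc"])
s0=cv2.imread("pics/side1.png")
for a in(s,s0):
  c=blobs(a,(45,100,30),(80,255,255),(305,130,400,210),100)[0]; print(cv2.boundingRect(c),cv2.contourArea(c))
print("side diff",cv2.absdiff(s,s0)[135:215,310:400].mean())
c=np.zeros((600,800,3),np.uint8);c[:400]=cv2.resize(np.hstack([s0[130:210,310:390],s[130:210,310:390]]),(800,400),interpolation=3)
c[400:,:320]=cv2.resize(im,(320,200));c[400:,400:720]=cv2.resize(s,(320,200));cv2.imwrite("pics/p15.png",c)
E
```

```text
time: 35.25
eef_pos: [0.6481, 0.0887, 0.0264]
tcp_rot: [0.706, 0.708, -0.003, -0.003]
contact_force: [-0.1, 0.4, -0.3]
opening: 0.606
time: 36.5
eef_pos: [0.5406, 0.4055, 0.1293]
tcp_rot: [0.706, 0.708, -0.0, 0.0]
contact_force: [-0.7, -0.6, -0.3]
opening: 0.603
lidplate (241, 115, 79, 58) [645.7  90.1] [171.1 226.9] 0.8
bar (265, 138, 31, 6) [646.7  89.4] [14.7 86.1] 1.1
disc (370, 149, 93, 92) [ 497.8 -298.2] [259.1 260.7] 1.0
(316, 143, 76, 62) 2518.0
(316, 142, 77, 63) 2566.5
side diff 11.286527777777778
```

View pics/p15.png

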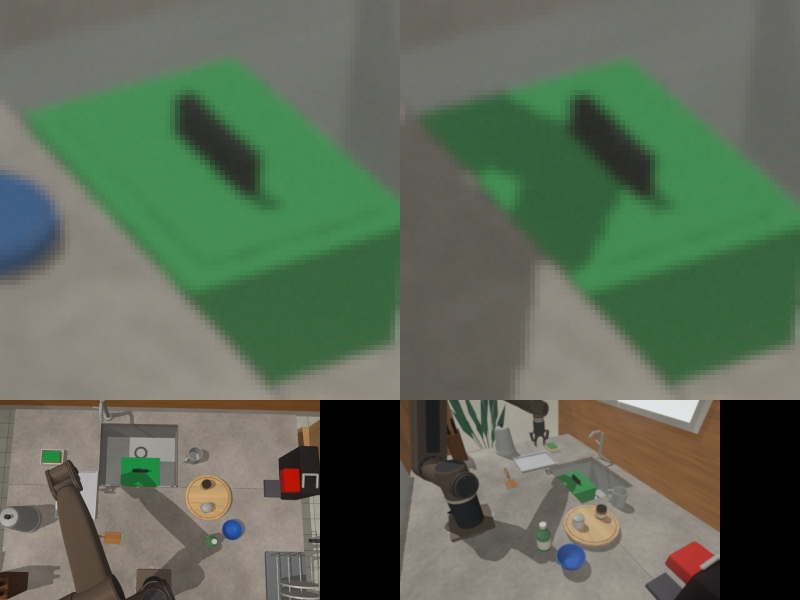

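The lid sits level, its outline matching the start picture to 1 px, though about 3 mm nearer the robot, which is within the play. I have plenty of time, so I check seating by touching the near and far sides lightly with shut fingers; at home the plate top is at −0.009.

```bash
python3 -m jog '{"travel":[[6,-37,0],[6,-37,0],[6,-37,0],[6,-37,0],[6,-37,0]],"dr":[[0,0,0],[0,0,0],[0,0,0],[0,0,0],[0,0,0]],"jaw":[255,255,255,255,255]}' 30 >/dev/null
python3 -m jog '{"travel":[[6,-37,0],[6,-37,0],[6,-37,0],[7,-20,-20],[0,0,-30]],"dr":[[0,0,0],[0,0,0],[0,0,0],[0,0,0],[0,0,0]],"jaw":[255,255,255,255,255]}' >/dev/null
python3 -m jog '{"travel":[[0,0,-30],[0,0,-30],[0,0,-15],[0,0,0],[0,0,0]],"dr":[[0,0,0],[0,0,0],[0,0,0],[0,0,0],[0,0,0]],"jaw":[255,255,255,255,255]}'
```

```text
time: 37.85
eef_pos: [0.5951, 0.0886, 0.0037]
tcp_rot: [0.707, 0.707, -0.001, -0.001]
contact_force: [0.1, 0.3, 0.6]
opening: 0.002
```

```bash
python3 -m jog '{"travel":[[0,0,-5],[0,0,-3],[0,0,-2],[0,0,0],[0,0,0]],"dr":[[0,0,0],[0,0,0],[0,0,0],[0,0,0],[0,0,0]],"jaw":[255,255,255,255,255]}'
python3 -m jog '{"travel":[[0,0,-1.5],[0,0,0],[0,0,-1.5],[0,0,0],[0,0,0]],"dr":[[0,0,0],[0,0,0],[0,0,0],[0,0,0],[0,0,0]],"jaw":[255,255,255,255,255]}'
```

```text
time: 38.27
eef_pos: [0.5963, 0.0897, -0.0052]
tcp_rot: [0.706, 0.708, 0.0, 0.0]
contact_force: [0.2, -0.1, 0.4]
opening: 0.004
time: 38.68
eef_pos: [0.5959, 0.0897, -0.0088]
tcp_rot: [0.706, 0.708, -0.0, -0.0]
contact_force: [0.6, -0.0, 0.1]
opening: 0.003
```

There is no contact at −0.0088, so the near side is down. Next the far side, and then the left and right ends in the same way.

```bash
python3 -m jog '{"travel":[[0,0,35],[0,0,30],[37,0,0],[37,0,0],[37,0,0]],"dr":[[0,0,0],[0,0,0],[0,0,0],[0,0,0],[0,0,0]],"jaw":[255,255,255,255,255]}' >/dev/null
python3 -m jog '{"travel":[[0,0,0],[0,0,-30],[0,0,-20],[0,0,-7],[0,0,0]],"dr":[[0,0,0],[0,0,0],[0,0,0],[0,0,0],[0,0,0]],"jaw":[255,255,255,255,255]}'
python3 -m jog '{"travel":[[0,0,-3],[0,0,-2],[0,0,-1.5],[0,0,0],[0,0,0]],"dr":[[0,0,0],[0,0,0],[0,0,0],[0,0,0],[0,0,0]],"jaw":[255,255,255,255,255]}'
python3 -m jog '{"travel":[[0,0,-1.5],[0,0,0],[0,0,0]],"dr":[[0,0,0],[0,0,0],[0,0,0]],"jaw":[255,255,255]}'
```

```text
time: 39.52
eef_pos: [0.7043, 0.0897, -0.0042]
tcp_rot: [0.706, 0.708, -0.002, -0.002]
contact_force: [-0.0, -0.3, 0.3]
opening: -0.0
time: 39.93
eef_pos: [0.7075, 0.0897, -0.0061]
tcp_rot: [0.706, 0.708, 0.001, 0.001]
contact_force: [0.1, 0.3, 1.2]
opening: 0.002
time: 40.18
eef_pos: [0.707, 0.0897, -0.0086]
tcp_rot: [0.706, 0.708, 0.0, 0.0]
contact_force: [0.0, 0.5, -0.5]
opening: -0.002
```

```bash
python3 -m jog '{"travel":[[0,0,35],[-20,35,20],[-36,35,0],[0,20,0],[0,0,0]],"dr":[[0,0,0],[0,0,0],[0,0,0],[0,0,0],[0,0,0]],"jaw":[255,255,255,255,255]}' >/dev/null
python3 -m jog '{"travel":[[0,0,-25],[0,0,-20],[0,0,-5],[0,0,-3],[0,0,0]],"dr":[[0,0,0],[0,0,0],[0,0,0],[0,0,0],[0,0,0]],"jaw":[255,255,255,255,255]}'
python3 -m jog '{"travel":[[0,0,-1.5],[0,0,0],[0,0,0],[0,0,0]],"dr":[[0,0,0],[0,0,0],[0,0,0],[0,0,0]],"jaw":[255,255,255,255]}'
```

```text
time: 41.02
eef_pos: [0.6588, 0.1706, -0.0081]
tcp_rot: [0.706, 0.708, -0.0, -0.0]
contact_force: [0.6, -0.4, 0.1]
opening: 0.001
time: 41.35
eef_pos: [0.6595, 0.1709, -0.0088]
tcp_rot: [0.706, 0.708, 0.001, 0.001]
contact_force: [1.1, -1.3, 0.6]
opening: 0.003
```

Three non-collinear points on the plate are at or below −0.0086, so the rigid lid is home all round. I retreat clear and make a last check.

```bash
python3 -m jog '{"travel":[[0,0,35],[0,0,35],[-15,25,35],[-20,35,30],[-20,35,0]],"dr":[[0,0,0],[0,0,0],[0,0,0],[0,0,0],[0,0,0]],"jaw":[255,255,255,255,255]}' >/dev/null
python3 -m jog '{"travel":[[-20,35,0],[-20,35,0],[-20,35,0],[0,0,0],[0,0,0]],"dr":[[0,0,0],[0,0,0],[0,0,0],[0,0,0],[0,0,0]],"jaw":[255,255,255,255,255]}'
python3 - <<'E'
from h import *
im=snap("top","t16.png"); s=snap("side","s16.png"); measure(im,["lidplate","bar","disc"])
s0=cv2.imread("pics/side1.png"); c=blobs(s,(45,100,30),(80,255,255),(305,130,400,210),100)[0]; print(cv2.boundingRect(c))
o=cv2.imread("pics/top1.png")
for n,(x,y,w,h) in dict(mug=(362,92,45,38),bowl=(440,235,50,50),soap=(405,265,35,32),spat=(150,255,95,40)).items(): print(n,cv2.phaseCorrelate(np.float32(cv2.cvtColor(o[y:y+h,x:x+w],6)),np.float32(cv2.cvtColor(im[y:y+h,x:x+w],6))))
c=np.hstack([cv2.resize(im[80:300,140:500],(400,244)),cv2.resize(s[80:345,180:480],(400,353))[:244]]);cv2.imwrite("pics/p16.png",c)
E
```

```text
time: 42.18
eef_pos: [0.5467, 0.3649, 0.1172]
tcp_rot: [0.705, 0.709, -0.0, 0.0]
contact_force: [0.6, 0.1, 0.2]
opening: -0.0
lidplate (241, 115, 79, 58) [645.7  90.1] [171.1 226.9] 0.8
bar (265, 139, 31, 5) [645.2  89.4] [11.8 86.1] 1.1
disc (370, 149, 93, 92) [ 497.8 -298.2] [259.1 260.7] 1.0
(317, 143, 75, 62)
mug ((0.47839896956774197, 0.0012659131718635308), 0.9999378042750888)
bowl ((0.04904986590579341, -0.03582462892497773), 0.9705260791778565)
soap ((0.19481216616657449, -0.021137522010906906), 0.9025067701521847)
spat ((-10.71372673262799, 2.23197874560746), -0.02885035127401352)
```

View pics/p16.png

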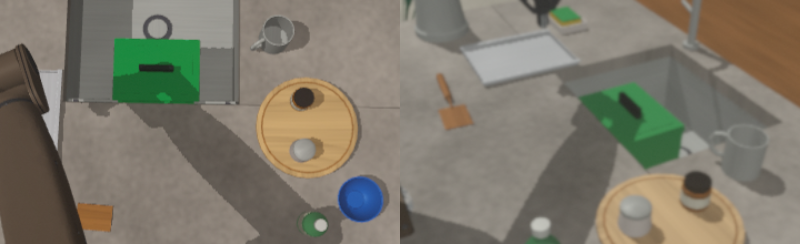

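Run:
```python
from h import *
print(sign_off())
```

```text
the job is handed in; nothing more can be done
None
```

I finished the job and handed it in at about 42 s of the 210 s allowed; the hand-in gives no verdict.

**What I did**
- I laid the caddy lid flat inside the tray.
- I slid the blue and gold jar lids off the counter's edge into the caddy without picking them up. The third jar lid was absent.
- I took the red and blue capsules off the turntable and dropped them in the caddy. The violet one was absent. The blue capsule was knocked about 3 cm aside during the run, so I remeasured it before grasping it.
- I then put the lid back on the caddy.

**What the last checks showed**
- **Empties:** before the lid went back on, the top view showed all four in the caddy. The salt and mustard were still standing on the turntable.
- **Lid seating:** the lid met the rim within 1 mm of the height expected when home. I lowered the shut fingers to -8.6 to -8.8 mm at three spots on the plate without contact. A seated plate top is at -9 mm, so nothing is raised. I did not probe the right end.
- **Lid position:** the lid sits about 3 to 4 mm nearer the robot than at the start, about the limit of the 4 mm play but still fully down.
- **Bowl and soap:** neither had moved between the first and last pictures.
- **Mug:** the comparison read a 0.5 px shift, which I took as noise because the arm never touched it.
- **Spatula:** the comparison failed because the arm covered part of it in the top view. The side view showed it apparently in place.

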